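# Set the grinder's tool rest to the gauge mark

### The arm

A 6-joint arm with a two-finger parallel gripper is mounted at the origin on the work surface. World frame = base frame: x ahead of the robot, y to its left, z up, the work surface at z = 0. Lengths are in m, angles in degrees, forces in N, time in s.
With the tool pointing down it reaches from about 0.275 to 0.775 m from the base axis. Payload 14.6 kg.
Tool frame: the origin (TCP) lies between the finger pads; the fingertips stand 14 mm ahead of it and the grasp point (between the pads) lies 5 mm behind it; z points along the fingers, y is the line along which they close (so a half turn about z gives the same grasp; the last joint's range is limited). The gripper opens to 85 mm and grips with 20 to 120 N. Pads are 22 mm wide; open, the fingers measure 114 mm over their backs; the gripper's body (76 mm by 85 mm) begins 54 mm behind the grasp point. The pads swing forward as they close: fully open they stand 13 mm farther back than shut.
Start: joints at [58.711, 15.075, -2.767, 72.158, 0, 81.102], TCP at [0.2, 0.485, 0.245] pointing down, gripper open.
Joint ranges: [-151.79, 151.79], [-50.71, 97.33], [-67.44, 78.34], [-121.81, 120.89], [-77.56, 73.72], [-180, 180]. Speed limits (degrees/s): [108.29, 108.29, 147.25, 159.86, 180, 180].

### API

Orientations are given as [roll, pitch, yaw] about the fixed x, y, z axes, in that order (R = Rz(yaw) Ry(pitch) Rx(roll)).
In Python, from rig import ctrl, imaging gives the robot as it stands. The module is installed in compiled form; this text tells all that it offers.
- The arm moves only by the tool carry_out, never from a script. Its argument "deltas" is a list of rows, each a list of 5 numbers: the shift along the tool's x, y, z in cm, then the turn about the tool's z in degrees, then the opening, from -1 (shut) to 1 (fully open). A call has 1 to 5 rows; each row is the pose to reach, as a shift and turn from the pose commanded when the call began, along the tool's axes at that moment; what a row does not reach only later rows make up. A row lasts 1/12 s, in which the tool goes at most 41.7 mm and 7.16 degrees, less where a joint would pass 70% of its speed; a pose out of reach is approached as far as the arm can. A call with a gripper value outside its range is refused whole. The fingers move at their own pace and stop on an object; "newtons" is the grip in N (left out, the last holds). Time passes only in rows, so rows that repeat a pose let the fingers close. It gives the time, the measured TCP pose, the force, the opening and the grip force at its end, in the units of the state.
- ctrl.state(): the state, without advancing time (a new reading comes with each control period).
- imaging.camera(name): name is "scene" or "top" or "wrist"; returns the picture (480x640x3 uint8, red, green, blue); there is no depth.
- imaging.get_calibration(name): a dict with "vfov" (degrees; the focal length in pixels is half the picture's height over the tangent of half this angle, whatever the lens; pixels are square), "cx", "cy" (the principal point, pixels), "pose" (4x4, takes a point from camera to world coordinates); the wrist camera has in their place "T_tool_cam" (4x4, takes a point from camera to tool coordinates, whose origin is the TCP and whose axes are the flange's). Camera axes: x right, y down, z forward; pixel columns grow to the right and rows downward; lengths in m; the calibration is good to about 2 mm. A picture is of the moment at which its call begins: read the wrist's pose just before it. get_calibration takes no time and is no camera call.
- ctrl.hand_in(): hands the job in; it is judged then, once.
The state is a dict: "time_s": time; "joint_positions": joint angles; "qd": joint speeds; "joint_torque": joint torques, N m; "tcp_pos": TCP position; "tcp_rot": TCP orientation; "ft_force": force on the tool from outside, world axes, zero at the start; "ft_torque": the same for the moment, N m; "gripper_width": finger opening in m; "grip_force": force on a finger pad.
Only numpy, scipy, OpenCV 4.12 (cv2) and the standard library are available. Lean on these libraries where they do the work, as an engineer would, in place of code of your own. Each camera call takes 0.05 s, during which the arm holds its last target. There are 200 camera calls.

### The job

Close the gap between the grinder's tool rest and its stone to the gauge mark: roll the knurled brass adjuster wheel under a fingertip until the yellow pointer on the rest stands level with the red marker on the scale bar, then take the hand clear (rolling the wheel's top away from the robot closes the gap; it takes a few strokes). Move the rest only by the wheel, without pushing the rest or the marker themselves, and leave the chisel, the tin and the slipstone where they lie.

Things in the scene. Friction and masses are not known exactly. Their poses are not given: they have to be found in the camera images.
- wheel_top (a point): Top of the unpressed brass adjuster wheel's rim, mid-width, 85 mm above the bench. Fixed on the grinder, with its axes: z up; y along the wheel's axle and the rest's travel, towards the stone; x level, along the rim top, away from the robot (turned up to 0.35 rad). Rolling the rim top along +x moves the rest along +y and closes the gap, 0.24 mm per mm of rim travel; along -x opens it.
- wheel: The knurled brass wheel, 66 mm diameter, 24 mm wide, origin at its centre, axle along its y. The feed unit that carries it, the rest and the marker stands on soft rubber mounts and sinks up to 6 mm: from about 3 N, then 1.5 N per mm. Pressed in 3 mm it turns by friction (drag 1.3 N at the rim) and stays where left. A fingertip 20 mm wide rolls it about 30 mm a stroke.
- rest: Sliding steel tool rest: plate 80 mm (x) by 50 mm (y), top 85 mm above the bench, on a carriage. Slides along the grinder's y, driven by the wheel (8 mm per radian). Origin at bench height, 41 mm along +y from the plate's centre; axes as wheel_top. The plate's edge nearest the wheel starts 74 to 84 mm along +y from the wheel's mid-width.
- grinder: Bench grinder, fixed to the bench; origin at bench height, 140 mm along +y from the wheel's centre; axes as wheel_top. In this frame: grey stone 150 mm in diameter, 30 mm thick, centre at (0, 95, 90) mm; blue motor housing 130 x 140 mm, 147 mm high, centre at (-100, 100) mm. The wheel's fork cheeks, 23 mm either side of its mid-width, end 21 mm below the rim top.
- pointer (a point): Outer end, on the centre line, of the yellow pointer: a bar 4 mm wide (y) sticking 20 mm out of the rest's +x edge, top 85 mm above the bench. Axes as wheel_top. At first it is 10 to 32 mm short of the mark, on its -y side.
- mark (a point): The gauge mark: centre line of the red marker's face towards the pointer. The marker is a clip 4 mm wide (y), 22 mm long, 14 mm high, its top 87 mm above the bench, on the aluminium scale bar beside the rest; held by friction, not to be shifted. Axes as wheel_top. The pointer is level with it when both have the same position along this y.
- chisel: Loose chisel with a wooden handle lying on the bench, 237 mm long, 29 mm high, x along it to the blade; origin on the bench near its middle. Lies on the side of the wheel away from the stone, about 125 mm from the wheel.
- paste_tin: Loose green tin, 68 mm in diameter, 45 mm high, on the bench beyond the scale bar as seen from the robot; origin at the centre of its underside.
- slipstone: Loose terracotta-coloured slipstone 100 x 45 x 22 mm on the bench on the robot's side of the wheel; origin at the centre of its underside.
- marker: The red marker clip itself, held on the scale bar by friction of about 6 N; origin at bench height, 73 mm along -x and 40 mm along +y from the clip's centre. Not to be touched.

How it is judged:
By the outcome, as a careful person would: the job done as asked, in the order asked, and still so for the second after the job is handed in, with the robot touching nothing.
It also fails if it takes over 48 s, if anything falls off the work surface, if the arm or the gripper's body presses on something with over 40 N, if the wrist force passes 120 N, or if a joint passes its speed limit or range.

## Working session

There is one attempt and no reset: what is moved stays moved. The work goes in short steps, Python scripts to look and compute and a tool call to move; the robot and the scene stay as the last step left them, time stands still between calls to the robot, and variables do not carry over. Pictures are saved under pics/ and viewed, at most 10 in all, crops included, and the job is handed in when it is done.

Besides the shell and the picture viewer there is one more tool, called after "Call:" as a command line: name --pt "numbers of a row" for each row, then --argument value for the rest. carry_out: Moves the arm, as the interface text tells. Its arguments: {"type":"object","properties":{"deltas":{"type":"array"},"newtons":{"type":"number"}},"required":["deltas"]}

```bash
mkdir -p pics; python3 - <<'E'
from rig import ctrl, imaging
import cv2, numpy as np
s=ctrl.state();print(s['time_s'],s['tcp_pos'],s['tcp_rot'],s['gripper_width'],s['ft_force'])
for n in("scene","top"):
    im=imaging.camera(n);cv2.imwrite(f"pics/{n}0.png",im[:,:,::-1]);print(n,imaging.get_calibration(n))
print(imaging.get_calibration("wrist"))
E
```

```text
0.0 [0.19985551 0.48522189 0.24482676] [-1.79942839e+02 -1.00630844e-02  1.57608703e+02] 0.08529468245945235 [ 0.65068832 -0.79833187 -0.148148  ]
scene {'vfov': 49.25843750594177, 'cx': 319.0760254822886, 'cy': 243.1362123020148, 'pose': array([[ 0.3157773 ,  0.77293592, -0.55032241,  1.06832651],
       [ 0.94878903, -0.2628302 ,  0.17527024, -0.13740679],
       [-0.00916869, -0.57748623, -0.81634894,  0.77084701],
       [ 0.        ,  0.        ,  0.        ,  1.        ]])}
top {'vfov': 51.12710307399719, 'cx': 319.35049584688034, 'cy': 236.10920142795072, 'pose': array([[ 0.14084083, -0.96897103,  0.20312314,  0.46955274],
       [-0.99002366, -0.13869818,  0.02481865,  0.02720887],
       [ 0.00412425, -0.20459219, -0.97883861,  0.71549116],
       [ 0.        ,  0.        ,  0.        ,  1.        ]])}
{'vfov': 69.41879602078313, 'cx': 325.22188536621906, 'cy': 235.0565555772114, 'T_tool_cam': array([[ 1.10465797e-03, -9.51114355e-01, -3.08836954e-01,
         7.92943615e-02],
       [ 9.99999101e-01,  8.15726642e-04,  1.06466421e-03,
         3.92411638e-04],
       [-7.60690884e-04, -3.08837852e-01,  9.51114400e-01,
        -1.27270215e-01],
       [ 0.00000000e+00,  0.00000000e+00,  0.00000000e+00,
         1.00000000e+00]])}
```

View pics/scene0.png

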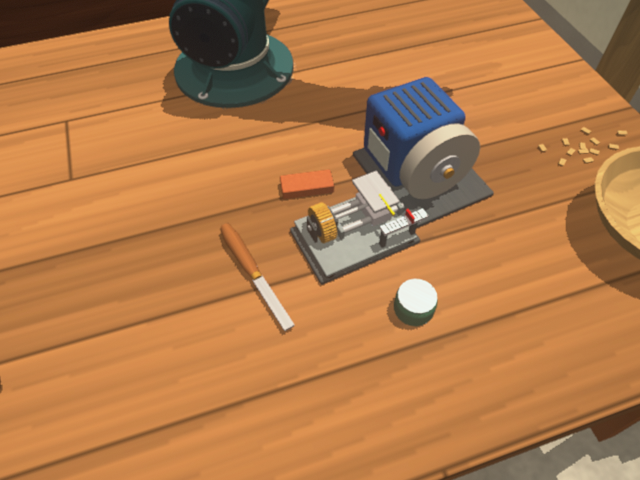

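View pics/top0.png

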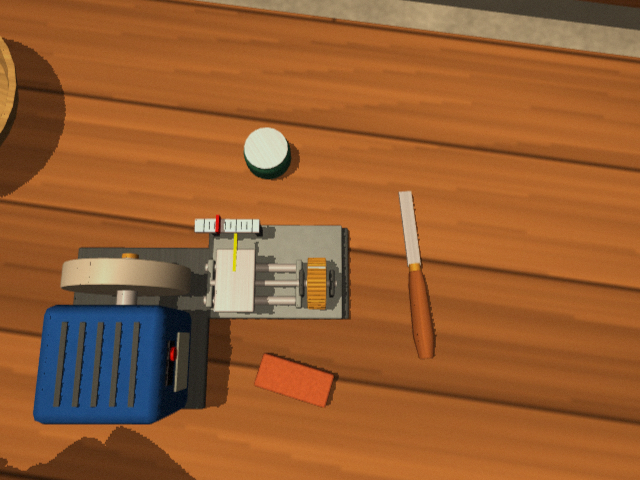

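The scene view shows the wheel at (320,222), the pointer at (386,205) and the marker at (410,215). In the top view the wheel is at (316,283), the pointer at (236,252) and the marker at (218,225). Next I'll measure these.

```bash
cat > h.py <<'E'
from rig import ctrl, imaging
import cv2, numpy as np
def ray(n,uv,T=None):
    c=imaging.get_calibration(n);f=240/np.tan(np.radians(c['vfov']/2));P=c['pose'] if T is None else T@c['T_tool_cam']
    uv=np.atleast_2d(uv).astype(float)
    d=np.c_[(uv[:,0]-c['cx'])/f,(uv[:,1]-c['cy'])/f,np.ones(len(uv))]@P[:3,:3].T
    return P[:3,3],d
def plane(n,uv,z,T=None):
    o,d=ray(n,uv,T);return o+d*((z-o[2])/d[:,2])[:,None]
def tri(r1,r2):
    (a,d),(b,e)=r1,r2;d=d[0];e=e[0]
    s=np.linalg.lstsq(np.c_[d,-e],b-a,rcond=None)[0];p,q=a+s[0]*d,b+s[1]*e
    return (p+q)/2,np.linalg.norm(p-q)
R=dict(brass=((13,120,90),(24,255,255)),yellow=((26,140,120),(34,255,255)),red=((0,200,90),(4,255,255)),red2=((175,180,90),(180,255,255)))
def mask(im,k,roi):
    m=cv2.inRange(cv2.cvtColor(im,cv2.COLOR_RGB2HSV),*R[k])
    if k=='red': m|=mask(im,'red2',roi)
    o=np.zeros_like(m);x0,y0,x1,y1=roi;o[y0:y1,x0:x1]=m[y0:y1,x0:x1];return o
def big(m):
    n,l,s,c=cv2.connectedComponentsWithStats(m);i=1+np.argmax(s[1:,4]);return np.argwhere(l==i)[:,::-1],s[i],c[i]
E
python3 - <<'E'
from h import *
im={n:cv2.imread(f'pics/{n}0.png')[:,:,::-1].copy() for n in('scene','top')}
rois=dict(top=dict(brass=(300,250,330,316),yellow=(225,228,250,280),red=(210,210,226,240)),
 scene=dict(brass=(300,195,340,250),yellow=(375,190,400,220),red=(402,204,418,226)))
for k in('brass','yellow','red'):
    c={}
    for n in im:
        p,s,c[n]=big(mask(im[n],k,rois[n][k])); print(k,n,s,c[n].round(1))
        r=cv2.minAreaRect(p.astype(np.float32)); print(r)
        if k=='yellow' :
            v=cv2.fitLine(p.astype(np.float32),2,0,.01,.01).ravel();L=[c[n]-12*v[:2],c[n]+12*v[:2]];w=plane(n,L,.085);print('yaw',np.degrees(np.arctan2(*(w[1]-w[0])[[1,0]])),w)
    print(tri(ray('top',c['top']),ray('scene',c['scene'])))
print(plane('top',[[316,283]],.052),plane('top',[[218,225],[236,234],[236,252]],.085))
big2=[cv2.resize(im[n][y:y+100,x:x+150],None,fx=4,fy=4,interpolation=cv2.INTER_CUBIC) for n,x,y in(('top',195,210),('scene',290,160))]
cv2.imwrite('pics/crop_top.png',big2[0][:,:,::-1])
E
```

```text
brass scene [ 300  195   40   48 1084] [320.8 213. ]
((319.5, 218.5), (47.0, 39.0), 90.0)
brass top [307 258  20  52 939] [316.2 283.9]
((316.5, 283.5), (51.0, 19.0), 90.0)
(array([0.5397316 , 0.03687905, 0.07318758]), np.float64(0.0037727994461234167))
yellow scene [379 194  16  21  50] [386.7 204.5]
((386.1038513183594, 203.91925048828125), (24.38220977783203, 2.5434679985046387), 52.12501525878906)
yaw 7.287229770645721 [[0.54308585 0.14029796 0.085     ]
 [0.59007653 0.14630696 0.085     ]]
yellow top [233 233   4  38 120] [234.5 251.4]
((234.5, 251.5), (37.0, 3.0), 90.0)
yaw 7.899493098005555 [[0.5499859  0.14536179 0.085     ]
 [0.58072541 0.14962697 0.085     ]]
(array([0.56519107, 0.1462172 , 0.08246328]), np.float64(0.003540038158779552))
red scene [407 210   6   9  15] [409.5 213.6]
((409.730712890625, 213.8461151123047), (9.429903030395508, 1.38675057888031), 56.3099365234375)
red top [216 215   4  17  52] [217.  222.9]
((217.5, 223.0), (3.0, 16.0), 0.0)
(array([0.59810919, 0.17373848, 0.08604494]), np.float64(0.00459567317411214))
[[0.5437648  0.03948663 0.052     ]] [[0.59636188 0.17454356 0.085     ]
 [0.58796314 0.1495289  0.085     ]
 [0.56485334 0.14543659 0.085     ]]
```

View pics/crop_top.png

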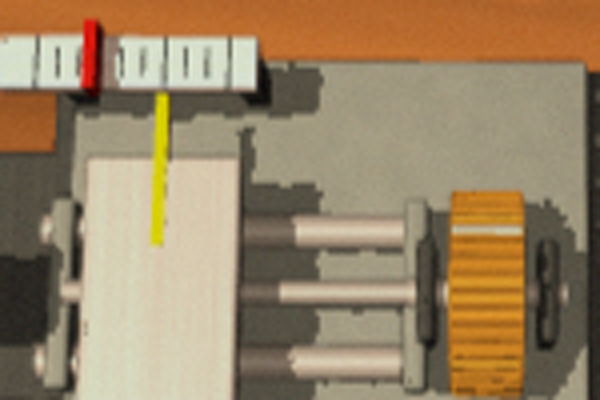

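The crop shows the marker centre at about x=92, the pointer at about x=162 and the brass wheel at x=450–523. The gap is roughly 22 mm and the wheel top is at about (0.544, 0.039). I'll hover there next with the fingers shut.

Call:
carry_out --pt "-3.46 -2.02 0 0 -1" --pt "-6.92 -4.04 0 0 -1" --pt "-10.4 -6.06 0 0 -1" --pt "-13.8 -8.08 0 0 -1" --pt "-17.3 -10.1 0 0 -1" --newtons 40

```text
time_s: 0.52
tcp_pos: [0.3219, 0.3245, 0.2452]
tcp_rot: [-180.0, -0.0, 157.6]
ft_force: [1.8, 0.3, 0.3]
gripper_width: 0.0256
grip_force: 0.0
```

Call:
carry_out --pt "-3.46 -2.02 0 0 -1" --pt "-6.92 -4.04 0 0 -1" --pt "-10.4 -6.06 0 0 -1" --pt "-13.8 -8.08 0 0 -1" --pt "-17.3 -10.1 0 0 -1"

```text
time_s: 0.93
tcp_pos: [0.4435, 0.165, 0.2452]
tcp_rot: [-180.0, -0.0, 157.6]
ft_force: [0.9, 1.3, 0.3]
gripper_width: 0.0005
grip_force: 0.0
```

Call:
carry_out --pt "-3.46 -2.0 0 -6 -1" --pt "-6.92 -4.0 0 -12 -1" --pt "-10.4 -6.0 0 -18 -1" --pt "-13.8 -8.0 0 -24 -1" --pt "-13.8 -8.0 0 -29.5 -1"

```text
time_s: 1.35
tcp_pos: [0.5433, 0.0355, 0.2442]
tcp_rot: [-179.9, -0.0, -172.8]
ft_force: [-0.6, -0.6, -0.8]
gripper_width: -0.0002
grip_force: 0.0
```

```bash
python3 - <<'E'
from h import *
s=ctrl.state();np.set_printoptions(suppress=True,precision=4)
im=imaging.camera('wrist');print(s['time_s'],s['tcp_pos'],s['tcp_rot'],s['gripper_width'],s['ft_force'],s['qd'])
cv2.imwrite('pics/w1.png',im[:,:,::-1])
print(plane('top',[[235.5,233.25],[234.25,271.25]],.085))
E
```

```text
1.35 [0.5433 0.0355 0.2442] [-179.9393   -0.0104 -172.8266] -0.00023646769789583997 [-0.5904 -0.5733 -0.8032] [  4.4516  -2.4594  -3.8285   0.248    1.3075 -59.691 ]
[[0.5888 0.1503 0.085 ]
 [0.5402 0.1433 0.085 ]]
```

View pics/w1.png

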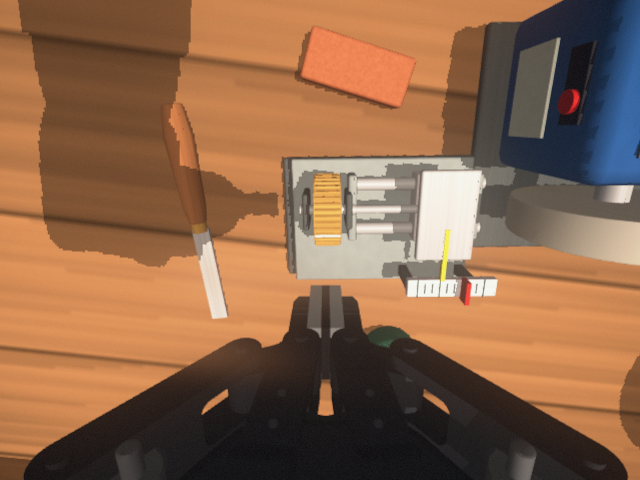

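The wrist view shows the wheel at (328,210), the pointer from (448,230) to (444,280), the marker at (466,292), and the shut fingertips at about (325,290). I'll retake it with the arm settled and measure.

Call:
carry_out --pt "0 0 0 0 -1" --pt "0 0 0 0 -1"

```text
time_s: 1.57
tcp_pos: [0.5395, 0.0409, 0.2452]
tcp_rot: [180.0, -0.0, -173.1]
ft_force: [-0.1, 0.2, -0.3]
gripper_width: -0.0001
grip_force: 0.0
```

```bash
cat >> h.py <<'E'
from scipy.spatial.transform import Rotation as Ro
np.set_printoptions(suppress=True,precision=4)
def T(s):
    M=np.eye(4);M[:3,:3]=Ro.from_euler('xyz',s['tcp_rot'],degrees=True).as_matrix();M[:3,3]=s['tcp_pos'];return M
def look(name,rois,save=None):
    s=ctrl.state();im=imaging.camera(name);t=T(s) if name=='wrist' else None;o={}
    if save: cv2.imwrite(save,im[:,:,::-1])
    for k,r in rois.items():
        try: o[k]=big(mask(im,k,r))
        except ValueError: o[k]=None
    return s,t,o
E
python3 - <<'E'
from h import *
s,t,o=look('wrist',dict(brass=(300,160,355,255),yellow=(425,220,460,290),red=(455,270,480,315)))
print(s['tcp_pos'],s['tcp_rot'])
for k in o:
    p,st,c=o[k];print(k,st,c)
    r=cv2.boxPoints(cv2.minAreaRect(p.astype(np.float32)));print(plane('wrist',r,dict(brass=.052,yellow=.085,red=.087)[k],t)[:,:2])
p,_,c=o['brass'];print('whl',plane('wrist',[c,p.min(0)/2+p.max(0)/2],.085,t)[:,:2],plane('wrist',[p.min(0)/2+p.max(0)/2],.052,t)[:,:2])
p,_,c=o['yellow'];v=cv2.fitLine(p.astype(np.float32),2,0,.01,.01).ravel()[:2];w=plane('wrist',[c-20*v,c+20*v],.085,t);d=w[1]-w[0];print('yaw',np.degrees(np.arctan2(d[1],d[0])))
P=plane('wrist',[c],.085,t)[0];Q=plane('wrist',[o['red'][2]],.085,t)[0];a=np.radians(8)
for a in(6,7,8,9): a=np.radians(a);print((Q-P)@[-np.sin(a),np.cos(a),0])
E
```

```text
[0.5395 0.0409 0.2452] [ 179.9836   -0.0356 -173.0664]
brass [ 306  177   29   61 1656] [319.9463 207.0966]
[[0.5104 0.0202]
 [0.5073 0.0458]
 [0.5651 0.0533]
 [0.5684 0.0263]]
yellow [433 233   9  50 196] [437.4235 258.1327]
[[0.5863 0.1464]
 [0.5395 0.1404]
 [0.5394 0.1442]
 [0.5862 0.1504]]Traceback (most recent call last):
  File "<stdin>", line 5, in <module>
TypeError: cannot unpack non-iterable NoneType object
```

```bash
python3 - <<'E'
from h import *
s=ctrl.state();im=imaging.camera('wrist');cv2.imwrite('pics/w2.png',im[:,:,::-1]);t=T(s)
R['red']=((0,150,60),(6,255,255))
p,st,c=big(mask(im,'red',(440,255,480,315)));print(st,c)
y=big(mask(im,'yellow',(425,220,460,290)))[2]
P=plane('wrist',[y],.085,t)[0];Q=plane('wrist',[c],.085,t)[0];print(P,Q)
for a in(6,7,7.4,8): a=np.radians(a);print((Q-P)@[-np.sin(a),np.cos(a),0])
E
```

```text
[457 285   6  22 101] [459.6634 296.1584]
[0.563  0.1453 0.085 ] [0.5974 0.1745 0.085 ]
0.025415071793741084
0.024760178331403877
0.024496097884102334
0.024097742678889693
```

Call:
carry_out --pt "1.2 -0.4 3.5 0 -1" --pt "1.2 -0.4 7 0 -1" --pt "1.2 -0.4 10.5 0 -1" --pt "1.2 -0.4 12.6 0 -1" --pt "1.2 -0.4 12.6 0 -1"

```text
time_s: 2.08
tcp_pos: [0.526, 0.0359, 0.1159]
tcp_rot: [179.9, -0.3, -172.9]
ft_force: [-0.4, -0.2, -0.7]
gripper_width: -0.0004
grip_force: 0.0
```

Call:
carry_out --pt "0 0 0.3 0 -1" --pt "0 0 0.6 0 -1" --pt "0 0 0.9 0 -1" --pt "0 0 1.2 0 -1" --pt "0 0 1.2 0 -1"

```text
time_s: 2.5
tcp_pos: [0.5289, 0.0349, 0.1075]
tcp_rot: [-180.0, 0.0, -172.9]
ft_force: [-0.3, 0.4, -0.6]
gripper_width: -0.0003
grip_force: 0.0
```

Call:
carry_out --pt "0 0 0.3 0 -1" --pt "0 0 0.6 0 -1" --pt "0 0 0.8 0 -1" --pt "0 0 1.0 0 -1" --pt "0 0 1.0 0 -1"

```text
time_s: 2.92
tcp_pos: [0.5287, 0.0348, 0.0971]
tcp_rot: [-180.0, -0.0, -172.9]
ft_force: [-1.9, -0.5, 5.6]
gripper_width: -0.0001
grip_force: 2.6
```

Call:
carry_out --pt "0 0 0.25 0 -1" --pt "-0.8 0 0.25 0 -1" --pt "-1.6 0 0.25 0 -1" --pt "-2.4 0 0.25 0 -1" --pt "-3.0 0 0.25 0 -1"

```text
time_s: 3.33
tcp_pos: [0.5592, 0.0389, 0.0953]
tcp_rot: [180.0, 0.1, -172.9]
ft_force: [-1.5, 1.9, 5.6]
gripper_width: 0.0002
grip_force: 2.8
```

Call:
carry_out --pt "0 0 0 0 -1" --pt "0 0 -1 0 -1" --pt "1.5 0 -1.5 0 -1" --pt "3 0 -1.5 0 -1" --pt "3 0 -1.5 0 -1"

```text
time_s: 3.75
tcp_pos: [0.5265, 0.0348, 0.1105]
tcp_rot: [180.0, -0.1, -172.9]
ft_force: [0.7, 0.7, 1.1]
gripper_width: -0.0001
grip_force: 0.0
```

```bash
cat >> h.py <<'E'
R['red']=((0,150,60),(6,255,255))
def gap(yaw=7.4,save=None):
    s=ctrl.state();im=imaging.camera('top')
    if save: cv2.imwrite(save,im[:,:,::-1])
    a=np.radians(yaw);ax=np.array([-np.sin(a),np.cos(a),0]);
    y=big(mask(im,'yellow',(205,228,250,280)));r=big(mask(im,'red',(205,205,235,240)))
    P=plane('top',[y[2]],.085)[0];Q=plane('top',[r[2]],.087)[0]
    print(s['time_s'],'tcp',s['tcp_pos'],s['ft_force'],'px',y[1],y[2],r[1],r[2],'gap mm',1e3*(Q-P)@ax, 'Q',Q)
E
python3 -c "
from h import *
im=cv2.imread('pics/top0.png')[:,:,::-1].copy()
print([big(mask(im,k,q))[2] for k,q in(('yellow',(205,228,250,280)),('red',(205,205,235,240)))])
gap(save='pics/t1.png')"
```

```text
[array([234.475, 251.45 ]), array([217.1452, 223.4516])]Traceback (most recent call last):
  File "<string>", line 5, in <module>
    gap(save='pics/t1.png')
    ~~~^^^^^^^^^^^^^^^^^^^^
  File "h.py", line 37, in gap
    y=big(mask(im,'yellow',(205,228,250,280)));r=big(mask(im,'red',(205,205,235,240)))
  File "h.py", line 20, in big
    n,l,s,c=cv2.connectedComponentsWithStats(m);i=1+np.argmax(s[1:,4]);return np.argwhere(l==i)[:,::-1],s[i],c[i]
                                                    ~~~~~~~~~^^^^^^^^^
    return _wrapfunc(a, 'argmax', axis=axis, out=out, **kwds)
    return bound(*args, **kwds)
ValueError: attempt to get argmax of an empty sequence
```

```bash
cat >> h.py <<'E'
def gap2(yaw=7.4,name='wrist',roi=(380,150,640,480),save=None,verb=1):
    s=ctrl.state();im=imaging.camera(name);t=T(s) if name=='wrist' else None
    if save: cv2.imwrite(save,im[:,:,::-1])
    a=np.radians(yaw);ax=np.array([-np.sin(a),np.cos(a),0])
    y=big(mask(im,'yellow',roi));m=mask(im,'red',roi);
    for l in y[1:2]: print('y',l,y[2])
    r=big(m);P=plane(name,[y[2]],.085,t)[0];Q=plane(name,[r[2]],.087,t)[0]
    print(name,s['time_s'],'tcp',s['tcp_pos'],s['ft_force'][2],'r',r[1],r[2],P,Q,'gap',1e3*(Q-P)@ax)
    return im,t,y,r
E
python3 -c "
from h import *
for n,r in(('wrist',(380,150,640,480)),('scene',(375,185,430,230))):
    try: gap2(name=n,roi=r,save='pics/%s2.png'%n)
    except Exception as e: print(n,e)
a=cv2.imread('pics/wrist2.png');b=cv2.resize(cv2.imread('pics/scene2.png')[150:270,270:470],None,fx=3,fy=3);cv2.imwrite('pics/both.png',np.hstack([cv2.resize(a,(400,300)),cv2.resize(b,(400,300))]))"
```

```text
y [527 335  21  70 480] [536.9167 369.5562]
wrist 3.8 tcp [0.5278 0.0348 0.1105] 0.24616241945275796 r [543 397  19  25 130] [553.4462 410.3154] [0.559  0.1525 0.085 ] [0.5824 0.1682 0.087 ] gap 12.540095465835552
y [383 193  16  20  46] [391.4783 203.8478]
scene 3.85 tcp [0.5286 0.0348 0.1104] 0.16002589785004323 r [406 209   8  14  54] [409.2222 214.5   ] [0.5682 0.1516 0.085 ] [0.6003 0.1696 0.087 ] gap 13.770518918628126
```

View pics/both.png

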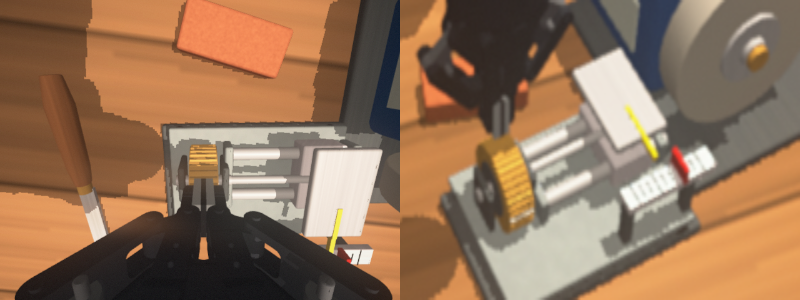

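Scene view: the wheel, pointer and marker are clear of the hand, and the pointer has moved about 7 mm towards the marker (crop pointer tip (655,155), marker (680,165)). I'll make two more strokes.

Call:
carry_out --pt "0 0 1.0 0 -1" --pt "0 0 1.5 0 -1" --pt "-1.0 0 1.5 0 -1" --pt "-2 0 1.5 0 -1" --pt "-3 0 1.5 0 -1"

```text
time_s: 4.32
tcp_pos: [0.5593, 0.0387, 0.0951]
tcp_rot: [180.0, 0.0, -172.9]
ft_force: [-1.3, 0.8, 5.8]
gripper_width: 0.0003
grip_force: 2.5
```

Call:
carry_out --pt "0 0 0 0 -1" --pt "0 0 -1 0 -1" --pt "1.5 0 -1.5 0 -1" --pt "3 0 -1.5 0 -1" --pt "3 0 -1.5 0 -1"

```text
time_s: 4.73
tcp_pos: [0.5266, 0.0348, 0.1104]
tcp_rot: [180.0, -0.1, -172.9]
ft_force: [1.2, -0.5, 0.8]
gripper_width: 0.0003
grip_force: 0.0
```

```bash
python3 -c "
from h import *
gap2(name='scene',roi=(375,185,430,230))"
```

```text
y [387 191  16  20  47] [395.0638 201.8511]
scene 4.7333 tcp [0.5266 0.0348 0.1104] 0.8026440584531648 r [406 209   8  14  52] [409.2692 214.5769] [0.5661 0.159  0.085 ] [0.6004 0.1696 0.087 ] gap 6.08532075798534
```

Call:
carry_out --pt "0 0 -4 0 -1" --pt "-1.5 2.5 -7 0 -1" --pt "-3.5 6 -8.5 0 -1" --pt "-5.5 9.5 -9 0 -1" --pt "-6.5 11.5 -9 0 -1"

```text
time_s: 5.2
tcp_pos: [0.5813, 0.1603, 0.2017]
tcp_rot: [180.0, 0.2, -172.8]
ft_force: [0.4, 0.1, -0.2]
gripper_width: 0.0003
grip_force: 0.0
```

Call:
carry_out --pt "0 0 0 0 -1" --pt "0 0 0 0 -1" --pt "0 0 0 0 -1"

```text
time_s: 5.45
tcp_pos: [0.579, 0.1568, 0.1996]
tcp_rot: [-180.0, -0.0, -172.9]
ft_force: [0.4, -0.0, -0.2]
gripper_width: 0.0003
grip_force: 0.0
```

```bash
python3 -c "
from h import *
im,t,y,r=gap2(roi=(250,100,400,320),save='pics/w3.png')
c=cv2.resize(im[120:320,220:420],(600,600),interpolation=cv2.INTER_CUBIC);cv2.imwrite('pics/w3c.png',c[:,:,::-1])"
```

```text
y [331 180   6  65 340] [333.1471 213.0118]
wrist 5.45 tcp [0.579  0.1568 0.1996] -0.2074718289648686 r [342 247   6  29 143] [344.2378 261.4825] [0.5611 0.1609 0.085 ] [0.5965 0.1739 0.087 ] gap 8.353859669931298
```

View pics/w3c.png

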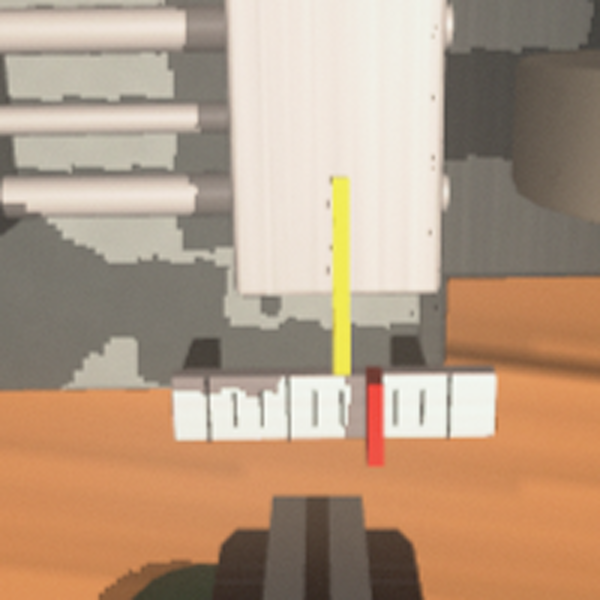

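The crop shows the pointer tip at (343,374) and the near face of the marker at (374,372). I'll take the gap from those two neighbouring ends, so yaw doesn't matter.

```bash
cat >> h.py <<'E'
def tip(name,roi,z=(.085,.087),yaw=7.4,im=None,t=None):
    if im is None: s=ctrl.state();t=T(s) if name=='wrist' else None;im=imaging.camera(name)
    y=big(mask(im,'yellow',roi))[0].astype(np.float32);r=big(mask(im,'red',roi))[0].astype(np.float32)
    out=[]
    for p,zz in((y,z[0]),(r,z[1])):
        w=plane(name,p,zz,t);v=cv2.fitLine(w[:,:2].astype(np.float32),2,0,.01,.01).ravel();v*=np.sign(v[0]);out.append((v,w))
    (vy,wy),(vr,wr)=out;xe=wy[:,0].max();f=lambda v,x:v[3]+(x-v[2])*v[1]/v[0]
    print('yaw',np.degrees(np.arctan2(vy[1],vy[0])),np.degrees(np.arctan2(vr[1],vr[0])),'x ends',xe,wr[:,0].min(),wr[:,0].max())
    a=np.radians(yaw);ax=np.array([-np.sin(a),np.cos(a)]);c=lambda v:v[2:4]@ax
    print('gap centroid',1e3*(c(vr)-c(vy)),'gap at pointer end',1e3*(f(vr,xe)-f(vy,xe))*np.cos(a))
E
python3 -c "
from h import *
im=cv2.imread('pics/w3.png')[:,:,::-1].copy();t=np.eye(4)
t=T(dict(tcp_pos=[.579,.1568,.1996],tcp_rot=[-180,0,-172.9]))
tip('wrist',(250,100,400,320),im=im,t=t)
im=cv2.imread('pics/top0.png')[:,:,::-1].copy();tip('top',(205,205,250,280),im=im)
im=cv2.imread('pics/scene0.png')[:,:,::-1].copy();tip('scene',(375,185,430,230),im=im)
"
```

```text
yaw 8.102509 9.647913 x ends 0.5847540820525527 0.5851865590190665 0.6075742752237883
gap centroid 8.341613278743596 gap at pointer end 7.578474550039769
yaw 7.912362 8.686807 x ends 0.5892571837324854 0.5867218272312881 0.6089897235176785
gap centroid 23.6261686760183 gap at pointer end 23.215495563506025
yaw 7.1807237 -2.1369007 x ends 0.5891956183083807 0.5877574891762867 0.616125655194651
gap centroid 21.83051166724452 gap at pointer end 23.783674982851515
```

Call:
carry_out --pt "1.5 -3 0 0 -1" --pt "3.5 -6.5 1 0 -1" --pt "5.5 -10 3 0 -1" --pt "6.5 -11.5 6.5 0 -1" --pt "6.5 -11.5 9 0 -1"

```text
time_s: 5.92
tcp_pos: [0.5264, 0.031, 0.1086]
tcp_rot: [-180.0, -0.0, -173.1]
ft_force: [1.9, 0.8, -0.3]
gripper_width: 0.0001
grip_force: 0.0
```

Call:
carry_out --pt "0 0 0.7 0 -1" --pt "0 0 1.5 0 -1" --pt "-1.0 0 1.5 0 -1" --pt "-2 0 1.5 0 -1" --pt "-3 0 1.5 0 -1"

```text
time_s: 6.33
tcp_pos: [0.5599, 0.0384, 0.0965]
tcp_rot: [-179.9, 0.1, -172.9]
ft_force: [-1.5, -0.4, 4.5]
gripper_width: 0.0
grip_force: 1.4
```

Call:
carry_out --pt "0 0 0 0 -1" --pt "0 0 -1.5 0 -1" --pt "-0.5 2.0 -5 0 -1" --pt "-2 5.5 -8 0 -1" --pt "-3.5 9 -10.5 0 -1"

```text
time_s: 6.75
tcp_pos: [0.5795, 0.1244, 0.1968]
tcp_rot: [-180.0, 0.1, -173.0]
ft_force: [0.7, -0.9, 0.7]
gripper_width: -0.0
grip_force: 0.0
```

Call:
carry_out --pt "0 2.5 0 0 -1" --pt "0 2.5 0 0 -1" --pt "0 2.5 0 0 -1" --pt "0 2.5 0 0 -1"

```text
time_s: 7.08
tcp_pos: [0.5761, 0.1484, 0.194]
tcp_rot: [-180.0, -0.0, -172.9]
ft_force: [-0.5, -0.3, -0.7]
gripper_width: -0.0
grip_force: 0.0
```

```bash
python3 -c "
from h import *
im,t,y,r=gap2(roi=(250,100,400,320),save='pics/w4.png')
tip('wrist',(250,100,400,320),yaw=8,im=im,t=t)
tip('scene',(375,185,430,230),yaw=8)
c=cv2.resize(im[120:320,220:420],(600,600),interpolation=cv2.INTER_CUBIC);cv2.imwrite('pics/w4c.png',c[:,:,::-1])"
```

```text
y [354 186   6  66 304] [356.2368 220.0395]
wrist 7.0833 tcp [0.5761 0.1484 0.194 ] -0.6805878166656959 r [353 255   6  28 149] [355.2483 269.2148] [0.56   0.1691 0.085 ] [0.5966 0.1739 0.087 ] gap -0.0016991805040663113
yaw 8.095676 9.714248 x ends 0.5832850062220813 0.5853468794280745 0.6069903677885838
gap centroid -0.3870303633575767 gap at pointer end -0.8305725883415366
yaw 7.7597904 -1.9168861 x ends 0.5843698523790626 0.5882969644830673 0.616125655194651
gap centroid -2.863282890490357 gap at pointer end 0.04341423528697412
```

View pics/w4c.png

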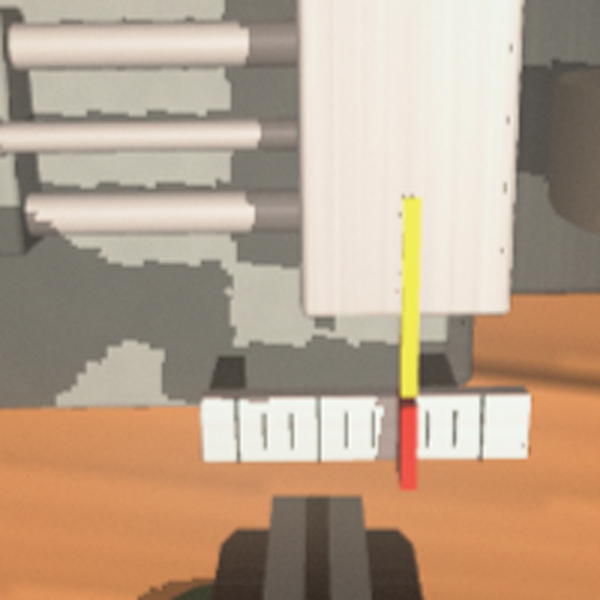

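The crop shows the pointer end at about (410,397) and the marker at about (408,402), nearly level. I'll put the camera straight over the marker to remove the side-face parallax.

Call:
carry_out --pt "0 2 0 0 -1" --pt "0 2 0 0 -1" --pt "0 2 0 0 -1" --pt "0 2 0 0 -1"

```text
time_s: 7.52
tcp_pos: [0.574, 0.1676, 0.1937]
tcp_rot: [-180.0, -0.0, -172.9]
ft_force: [0.6, -0.3, 0.8]
gripper_width: 0.0001
grip_force: 0.0
```

```bash
python3 -c "
from h import *
im,t,y,r=gap2(roi=(250,100,400,320),save='pics/w5.png')
for k in ('yellow','red'):
    p=big(mask(im,k,(250,100,400,320)))[0];print(k,[(int(v),p[p[:,1]==v,0].min(),p[p[:,1]==v,0].max()) for v in np.unique(p[:,1])[::4]])
tip('wrist',(250,100,400,320),yaw=8,im=im,t=t)
c=cv2.resize(im[180:300,280:400],(600,600),interpolation=cv2.INTER_NEAREST);cv2.imwrite('pics/w5c.png',c[:,:,::-1])"
```

```text
y [327 186   6  66 343] [329.1341 219.6997]
wrist 7.5167 tcp [0.574  0.1676 0.1937] 0.7867739870672439 r [328 255   5  28 122] [329.7049 269.2377] [0.5599 0.1693 0.085 ] [0.5966 0.1744 0.087 ] gap 0.3608605636136385
yellow [(186, np.int64(327), np.int64(330)), (190, np.int64(327), np.int64(331)), (194, np.int64(327), np.int64(331)), (198, np.int64(327), np.int64(331)), (202, np.int64(327), np.int64(331)), (206, np.int64(327), np.int64(331)), (210, np.int64(327), np.int64(331)), (214, np.int64(327), np.int64(331)), (218, np.int64(327), np.int64(331)), (222, np.int64(327), np.int64(331)), (226, np.int64(327), np.int64(331)), (230, np.int64(327), np.int64(331)), (234, np.int64(327), np.int64(331)), (238, np.int64(327), np.int64(332)), (242, np.int64(327), np.int64(332)), (246, np.int64(327), np.int64(332)), (250, np.int64(327), np.int64(332))]
red [(255, np.int64(328), np.int64(331)), (259, np.int64(328), np.int64(331)), (263, np.int64(328), np.int64(331)), (267, np.int64(328), np.int64(331)), (271, np.int64(328), np.int64(331)), (275, np.int64(328), np.int64(332)), (279, np.int64(328), np.int64(332))]
yaw 7.9184003 8.749792 x ends 0.5833767585881351 0.5854267038002411 0.6070102054256573
gap centroid -0.026796722108091142 gap at pointer end -0.16966326818853505
```

View pics/w5c.png

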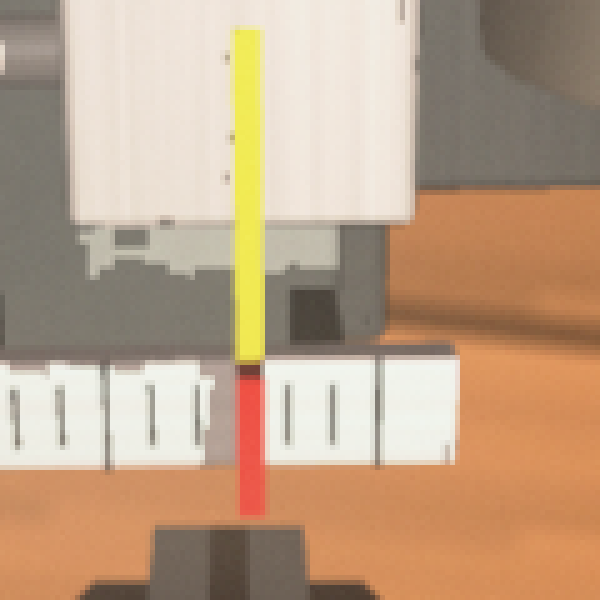

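The pointer (end at (249,358)) and marker (at (251,375)) line up to within about 0.2 mm. I'll take the hand up and hand in.

Call:
carry_out --pt "0 0 -3 0 -1" --pt "0 0 -6 0 -1" --pt "0 0 -9 0 -1" --pt "0 0 -9 0 -1" --pt "0 0 -9 0 -1"

```text
time_s: 7.98
tcp_pos: [0.5748, 0.1678, 0.2852]
tcp_rot: [-180.0, 0.2, -172.9]
ft_force: [-0.1, 0.8, -0.5]
gripper_width: 0.0002
grip_force: 0.0
```

```bash
python3 -c "
from rig import ctrl
print(ctrl.hand_in())"
```

```text
the job is handed in; nothing more can be done
None
```

The job is handed in at about 8 s: three strokes of the wheel brought the pointer level with the red marker to within about 0.2 mm by the wrist camera, and the hand is clear.

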